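# Make up the table saw's two service kits

### The job

Make up the two service kits for the table saw from the stock on its top: the steel blade flange, the black impact socket and the brass arbor sleeve go into the blue tray, the black star knob and the red mitre-gauge handle into the red tray. Set each part down, without dropping it, flat on the tray floor the same way up as it stands now, one part to a bay: the wide flange and the wide knob in the wide bays, the slim parts in the small bays. Leave the chrome socket and the orange knob where they stand.

Things in the scene. Friction and masses are not known exactly. Their poses are not given: they have to be found in the camera images.
- blue_tray: Blue parts tray, held fast by a magnetic foot, 120 (x) by 146 (y) mm; floor 3 mm thick, walls 4 mm thick, tops 12 mm above the table. In its own axes: one wide bay at +y (112 by 80 mm inside, centre x 0, y +29) and two small bays at -y (54 by 54 mm inside, centres x +29 and -29, y -42). Empty at first. Origin: centre of the underside; turned up to 0.5 rad, at the left or the right
- red_tray: Red parts tray, held fast by a magnetic foot, 120 (x) by 146 (y) mm; floor 3 mm thick, walls 4 mm thick, tops 12 mm above the table. In its own axes: one wide bay at +y (112 by 80 mm inside, centre x 0, y +29) and two small bays at -y (54 by 54 mm inside, centres x +29 and -29, y -42). Empty at first. Origin: centre of the underside; turned up to 0.5 rad, at the left or the right
- flange: Bright steel blade flange: a disc 62 mm across and 8 mm thick, with a hub 30 mm across on top of it, 38 mm high in all, about 0.28 kg; stands upright on the table; origin: centre of the underside, z up the axis, hub up. All the stock, a tape measure and a wood offcut stand in rows, about 105 mm apart centre to centre along the table's x and 120 mm along y (each up to 12 mm off)
- black_socket: Black impact socket: cylinder 34 mm across, 50 mm high, mouth up, about 0.18 kg; stands upright on the table; origin: centre of the underside, z up the axis
- sleeve: Brass arbor sleeve: cylinder 32 mm across, 40 mm high, with a bore in its top, about 0.18 kg; stands upright on the table; origin: centre of the underside, z up the axis
- black_knob: Black star knob: seven-lobed head 57 mm across from 16 to 36 mm above the table, on a brass hub 28 mm across, 36 mm high in all, about 0.09 kg; grip the head across its lobes, which act as a plain round 57 mm across; stands upright on the table; origin: centre of the underside, z up the axis
- red_handle: Red turned handle of the mitre gauge: 70 mm high, on a steel foot 34 mm across and 9 mm high, slim waist 25 mm across, and bulb 30 mm across from 35 to 60 mm up, tapering to 22 mm or less above that, about 0.09 kg; stands upright on the table; origin: centre of the underside, z up the axis
- chrome_socket: Bright chrome socket: cylinder 26 mm across, 56 mm high; not part of either kit; stands upright on the table; origin: centre of the underside, z up the axis
- orange_knob: Orange star knob, same shape and size as the black one; not part of either kit; stands upright on the table; origin: centre of the underside, z up the axis
Not all that is in view belongs to the job. Of the things that look like the sleeve, take the one that is nearest to the robot's base at the start.

How it is judged:
By the outcome, as a careful person would: the job done as asked, in the order asked, and still so for the second after the job is handed in, with the robot touching nothing.
It also fails if it takes over 128 s, if anything falls off the work surface, if the arm or the gripper's body presses on something with over 40 N, if the wrist force passes 120 N, or if a joint passes its speed limit or range.

### The arm

A 6-joint arm with a two-finger parallel gripper is mounted at the origin on the work surface. World frame = base frame: x ahead of the robot, y to its left, z up, the work surface at z = 0. Lengths are in m, angles in degrees, forces in N, time in s.
With the tool pointing down it reaches from about 0.275 to 0.875 m from the base axis. Payload 12.5 kg.
Tool frame: the origin (TCP) lies on the centre line of the jaws, within the pads' length; the fingertips stand ctrl.tip_reach ahead of it and the grasp point (between the pads) lies 5 mm behind it (ctrl.tip_reach is the distance from the TCP to the fingertips, in m); z points along the fingers, y is the line along which they close (so a half turn about z gives the same grasp; the last joint's range is limited). The gripper opens to 85 mm and grips with 20 to 120 N. Pads are 22 mm wide; open, the fingers measure 114 mm over their backs; the gripper's body (76 mm by 85 mm) begins 54 mm behind the grasp point. The pads swing forward as they close: fully open they stand 13 mm farther back than shut.
Start: joints at [-74.691, 20.094, 94.641, -0, 65.266, -4.847], TCP at [0.19, -0.516, 0.22] pointing down, gripper open.
Joint ranges: [-157.81, 157.81], [-45, 120.19], [0.68, 151.7], [-89.99, 269.99], [4.06, 180], [-164.3, 164.3]. Speed limits (degrees/s): [127.2, 127.2, 159.86, 180, 180, 180].

### API

Orientations are given as [roll, pitch, yaw] about the fixed x, y, z axes, in that order (R = Rz(yaw) Ry(pitch) Rx(roll)).
In Python, from workcell import ctrl gives the robot as it stands.
- The arm moves only by the tool jog_arm, never from a script. Its argument "motion" is a list of rows, each an object with "linear": the shift along the world's x, y, z in m, a list of three; "spin": the turn about the world's z in degrees. A call has 1 to 12 rows; each row is the pose to reach, as a shift and turn from the pose commanded when the call began; what a row does not reach only later rows make up. A row lasts 1/10 s, in which the tool goes at most 50 mm and 8.59 degrees, less where a joint would pass 70% of its speed; a pose out of reach is approached as far as the arm can. A call with a gripper value outside its range is refused whole. "jaw" is the finger opening in m, from 0 to 0.0854, set as the call begins (left out, the last holds). The fingers move at their own pace and stop on an object; "force" is the grip in N (left out, the last holds). Time passes only in rows, so rows that repeat a pose let the fingers close. It gives the time, the measured TCP pose, the force, the opening and the grip force at its end, in the units of the state.
- ctrl.sense(): the state, without advancing time (a new reading comes with each control period).
- ctrl.camera(name): name is "scene" or "side" or "wrist"; returns a dict with "color" (400x640x3 uint8, red, green, blue), "z_map" (400x640 float32, m along the optical axis (not along the pixel's ray), 0 where there is no reading), "mtx" (3x3 intrinsics, pixels), "cam_to_world" (4x4, takes a point from camera to world coordinates). Camera axes: x right, y up, looking along -z (the intrinsics and any distortion apply to the point x, -y, -z); pixel columns grow to the right and rows downward; lengths in m; the calibration is good to about 2 mm. A picture is of the moment at which its call begins.
- ctrl.close_job(): hands the job in; it is judged then, once.
The state is a dict: "clock": time; "joint_positions": joint angles; "qd": joint speeds; "joint_efforts": joint torques, N m; "ee_pos": TCP position; "ee_rot": TCP orientation; "ft_force": force on the tool from outside, world axes, zero at the start; "wrist_torque": the same for the moment, N m; "width": opening from 0.0 (shut) to 1.0 (fully open); "grip_force": force on a finger pad.
Only numpy, scipy, OpenCV 4.12 (cv2) and the standard library are available. Lean on these libraries where they do the work, as an engineer would, in place of code of your own. Each camera call takes 0.05 s, during which the arm holds its last target. There are 200 camera calls.

## Working session

There is one attempt and no reset: what is moved stays moved. The work goes in short steps, Python scripts to look and compute and a tool call to move; the robot and the scene stay as the last step left them, time stands still between calls to the robot, and variables do not carry over. Pictures are saved under pics/ and viewed, at most 14 in all, crops included, and the job is handed in when it is done.

Besides the shell and the picture viewer there is one more tool, called as name(argument=value, ...), one argument or row to a line, values as JSON. jog_arm: Moves the arm, as the interface text tells. Its arguments: {"type":"object","properties":{"motion":{"type":"array","items":{"type":"object","properties":{"linear":{"type":"array","items":{"type":"number"}},"spin":{"type":"number"}}}},"jaw":{"type":"number"},"force":{"type":"number"}},"required":["motion"]}

```bash
mkdir -p pics; cat > h.py <<'E'
import numpy as np, cv2
from workcell import ctrl
def cloud(c):
    K=c["mtx"];z=c["z_map"];v,u=np.indices(z.shape)
    p=np.stack([(u-K[0,2])/K[0,0]*z,-(v-K[1,2])/K[1,1]*z,-z,np.ones_like(z)],-1)
    w=(p@np.array(c["cam_to_world"]).T)[...,:3]; w[z==0]=np.nan
    return w
def save(c,n,crop=None,s=1):
    im=c["color"][...,::-1]
    if crop: im=im[crop[1]:crop[3],crop[0]:crop[2]]
    cv2.imwrite(f"pics/{n}.png",cv2.resize(im,None,fx=s,fy=s,interpolation=cv2.INTER_CUBIC))
E
python3 - <<'E'
from h import *
print(ctrl.tip_reach,ctrl.sense())
for n in ("scene","side"):
    c=ctrl.camera(n);save(c,n+"0");np.savez(n+"0.npz",**c)
    print(n,c["mtx"],c["cam_to_world"])
    w=cloud(c);m=np.nan_to_num((w[...,2]>.02)&(w[...,2]<.09)&(abs(w[...,0])<1)&(abs(w[...,1])<.8)&(np.hypot(w[...,0],w[...,1])>.2)).astype(np.uint8)
    k,l,s,ce=cv2.connectedComponentsWithStats(m)
    for i in range(1,k):
        if s[i,4]>40:
            q=w[l==i];t=q[:,2]>np.percentile(q[:,2],90)-.004
            rgb=np.median(c["color"][l==i],0)
            print(ce[i].round(),s[i,4],"min",q.min(0).round(3),"max",q.max(0).round(3),"top",((q[t].max(0)+q[t].min(0))/2).round(3),rgb)
E
```

```text
0.014 {'clock': 0.0, 'joint_positions': array([-7.46908238e+01,  2.01251370e+01,  9.46764760e+01,  3.07223172e-04,
        6.52667213e+01, -4.84750825e+00]), 'qd': array([-0.02831522,  0.08157062, -0.03406549, -0.09669319, -0.071585  ,
       -0.06316238]), 'joint_efforts': array([-2.07929888e-04, -5.06101620e+01, -2.91411227e+01, -8.69903215e-05,
        4.54621419e-03,  7.11730536e-06]), 'ee_pos': array([ 0.18945488, -0.51597178,  0.21955394]), 'ee_rot': array([-1.79931934e+02, -6.05241706e-03,  2.01565521e+01]), 'ft_force': array([ 0.09754986,  0.26038004, -0.04557914]), 'wrist_torque': array([ 0.02221788,  0.00797797, -0.0360746 ]), 'grip_force': 0.0, 'width': 1.0003207925430089}
scene [[380.45110691   0.         315.79940872]
 [  0.         380.45110691 195.51944677]
 [  0.           0.           1.        ]] [[-0.38775854 -0.64646268  0.65706112  1.13944678]
 [ 0.92174714 -0.27585186  0.27255819  0.2243449 ]
 [ 0.00505284  0.71133097  0.70283904  0.65470804]
 [ 0.          0.          0.          1.        ]]
[324.   5.] 769 min [-0.634 -0.796  0.022] max [-0.583 -0.293  0.077]
[... 5518 characters left out ...]
ax [0.692 0.039 0.04 ] top [0.663 0.011 0.037] [17. 17. 17.]
[358. 210.] 218 min [ 0.443 -0.024  0.02 ] max [0.477 0.014 0.053] top [ 0.46  -0.005  0.049] [13.  11.5 12. ]
[315. 210.] 156 min [ 0.549 -0.014  0.02 ] max [0.581 0.025 0.045] top [0.565 0.005 0.041] [112.5  98.   58. ]
[263. 231.] 219 min [0.653 0.111 0.02 ] max [0.683 0.135 0.072] top [0.668 0.123 0.069] [99. 24. 23.]
[350. 249.] 387 min [0.433 0.1   0.02 ] max [0.489 0.158 0.04 ] top [0.461 0.131 0.037] [181. 100.  51.]
[235. 319.] 265 min [0.64  0.352 0.02 ] max [0.673 0.385 0.044] top [0.656 0.368 0.04 ] [116.  91.  54.]
[206. 382.] 1470 min [0.588 0.461 0.02 ] max [0.696 0.56  0.058] top [0.681 0.51  0.055] [179. 178. 167.]
```

View pics/scene0.png

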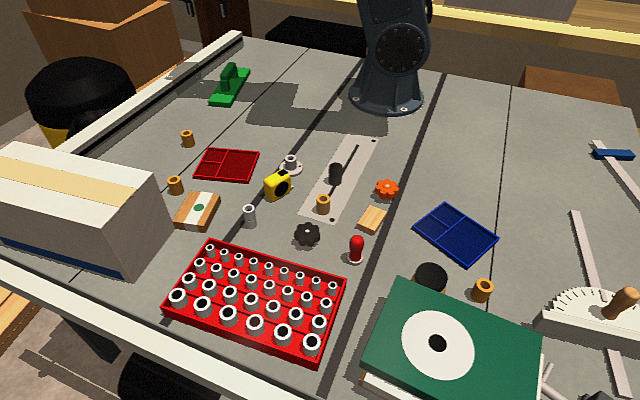

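View pics/side0.png

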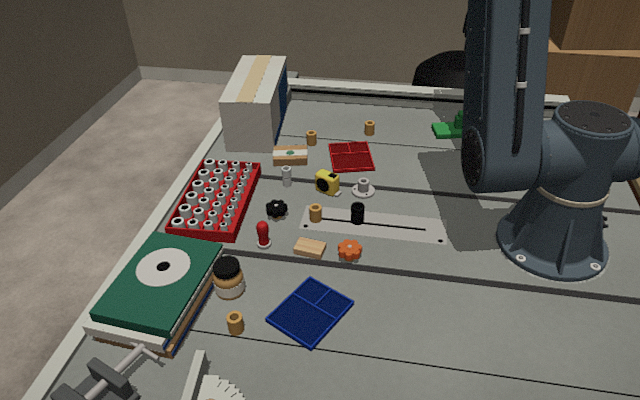

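The scene picture shows brass cylinders at four places: (323,201), (187,138), (174,184) and (483,288). The one at (323,201), at world (0.566, 0.004), is the nearest to the base, so it is the sleeve. The flange is at (290,163), the black socket at (335,172), the black knob at (307,234), the red handle at (356,246), the red tray at (226,165) and the blue tray at (456,233).

```bash
cat > tray.py <<'E'
from h import *
for n in ("scene","side"):
    c=dict(np.load(n+"0.npz"));w=cloud(c);r,g,b=[c["color"][...,i].astype(int) for i in range(3)]
    for nm,m,box in (("blue",(b>r+25)&(b>g+15),(.4,.7,.15,.45)),("red",(r>g+40)&(r>b+40),(.35,.7,-.45,-.15))):
        m=m&(w[...,2]>-.005)&(w[...,2]<.02)&(w[...,0]>box[0])&(w[...,0]<box[1])&(w[...,1]>box[2])&(w[...,1]<box[3])
        m=cv2.morphologyEx(m.astype(np.uint8),cv2.MORPH_OPEN,np.ones((2,2)))
        k,l,s,_=cv2.connectedComponentsWithStats(m);i=1+s[1:,4].argmax();q=w[l==i]
        print(n,nm,len(q),np.percentile(q[:,2],[5,95]).round(4))
        R=cv2.minAreaRect(q[:,:2].astype(np.float32)*1000);print(" all",R)
        t=q[q[:,2]>.0085];R=cv2.minAreaRect(t[:,:2].astype(np.float32)*1000);print(" top",len(t),R)
        # wall-top density in tray axes
        (cx,cy),(a,d),ang=R; 
        if a>d: ang+=90
        th=np.radians(ang);ex=np.array([np.cos(th),np.sin(th)]);ey=np.array([-ex[1],ex[0]])
        loc=(t[:,:2]*1000-[cx,cy])@np.c_[ex,ey]
        print(" yaw",ang,"hist y",np.histogram(loc[abs(loc[:,0])<50][:,1],np.arange(-80,81,8))[0])
        for sg in(1,-1):
            s_=loc[(loc[:,1]*sg>20)&(loc[:,1]*sg<60)];print("  x hist, y sign",sg,np.histogram(s_[:,0],np.arange(-68,69,8))[0])
c=dict(np.load("scene0.npz"));save(c,"c1",(160,120,420,290),3)
E
python3 tray.py
```

```text
scene blue 2847 [nan nan]
 all ((516.896728515625, 303.92315673828125), (146.1725311279297, 128.4213104248047), 64.25914764404297)
 top 421 ((521.4725952148438, 301.10491943359375), (142.9530487060547, 123.30593872070312), 62.85312271118164)
 yaw 152.85312271118164 hist y [ 0 76  0  0  0  0  0  0  0  0  0 53 19  4  5  5  5  5 14  0]
  x hist, y sign 1 [ 1 28  0  0  0  0  0  0 26  0  0  0  0  0  0 20  2]
  x hist, y sign -1 [ 3 35  0  0  0  0  0  0  0  0  0  0  0  0  0 28  4]
scene red 1840 [nan nan]
 all ((515.04736328125, -289.2170715332031), (131.92889404296875, 143.86822509765625), 17.975751876831055)
 top 298 ((518.2537841796875, -287.531494140625), (121.56709289550781, 143.689453125), 15.167527198791504)
 yaw 15.167527198791504 hist y [ 0 17  4  5  5  6  5 13 35  0  0  0  0  0  0  0  0  0 46  0]
  x hist, y sign 1 [ 2 13  0  0  0  0  0  0  0  0  0  0  0  0  0 30  1]
  x hist, y sign -1 [ 1 16  0  0  0  0  0  0 25  0  0  0  0  0  0 28  2]
side blue 3502 [nan nan]
 all ((517.4947509765625, 303.61492919921875), (145.68594360351562, 122.05662536621094), 63.01304626464844)
 top 519 ((517.4576416015625, 303.4158020019531), (146.9367218017578, 118.7455825805664), 62.761932373046875)
 yaw 152.76193237304688 hist y [13 93  0  0  0  0  0  0  0  0  0 95 11  5  8  5  7  6 58  6]
  x hist, y sign 1 [ 0 17  0  0  0  0  0  2 30  0  0  0  0  0  0 34  0]
  x hist, y sign -1 [ 0 20  0  0  0  0  0  0  0  0  0  0  0  0  0 39  0]
side red 1235 [nan nan]
 all ((503.0797119140625, -249.79129028320312), (125.93111419677734, 235.87985229492188), 14.112751007080078)
 top 217 ((504.5387268066406, -245.97006225585938), (121.70421600341797, 228.93211364746094), 14.229471206665039)
 yaw 14.229471206665039 hist y [ 3  2 25 22  1  0  0  0  0  0  0  0  3 43  4  0  0  0  0  0]
  x hist, y sign 1 [0 5 5 1 6 7 3 3 2 3 5 7 2 4 3 5 0]
  x hist, y sign -1 [ 1 14  4  6  4  2  3  2  4  3  4  3  3  3  4 10  0]
```

```bash
python3 - <<'E'
from h import *
c=dict(np.load("scene0.npz"));w=cloud(c)
# plate surface height near socket/sleeve, table elsewhere
for u,v in((345,150),(350,185),(310,215),(270,220),(400,210)): print(u,v,np.nanmedian(w[v-2:v+3,u-2:u+3].reshape(-1,3),0).round(4))
E
```

```text
345 150 [ 3.285e-01 -2.480e-02 -2.000e-04]
350 185 [ 4.587e-01  3.510e-02 -2.000e-04]
310 215 [ 5.928e-01 -1.680e-02  3.000e-04]
270 220 [ 6.414e-01 -9.510e-02 -6.000e-04]
400 210 [ 0.4935  0.1722 -0.0012]
```

View pics/c1.png

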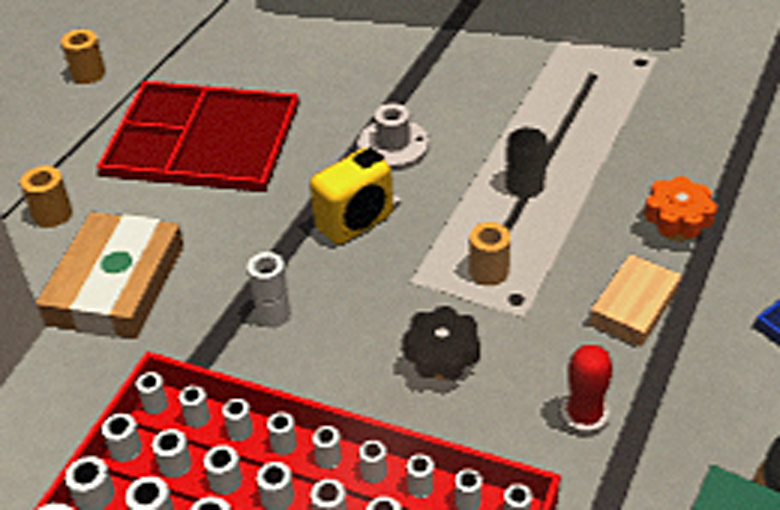

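The crop confirms the sleeve at crop (489,253), in the stock grid. The other brass pieces lie out beyond the red tray and the blue tray. I'll move above the flange now.

jog_arm(
  motion=[
    {"linear": [0.271,0.387,-0.07],"spin": -20},
    {"linear": [0.271,0.387,-0.07],"spin": -20},
    {"linear": [0.271,0.387,-0.07],"spin": -20},
    {"linear": [0.271,0.387,-0.07],"spin": -20},
    {"linear": [0.271,0.387,-0.07],"spin": -20},
    {"linear": [0.271,0.387,-0.07],"spin": -20},
    {"linear": [0.271,0.387,-0.07],"spin": -20},
    {"linear": [0.271,0.387,-0.07],"spin": -20},
    {"linear": [0.271,0.387,-0.07],"spin": -20},
    {"linear": [0.271,0.387,-0.07],"spin": -20},
    {"linear": [0.271,0.387,-0.07],"spin": -20},
    {"linear": [0.271,0.387,-0.07],"spin": -20},
  ],
  jaw=0.06,
  force=50,
)

```text
clock: 1.3
ee_pos: [0.4604, -0.129, 0.1498]
ee_rot: [-180.0, 0.0, 0.2]
ft_force: [0.1, -0.5, 1.1]
width: 0.703
grip_force: 0.0
```

```bash
cat >> h.py <<'E'
def look(name,zlo,zhi,near,save_as=None,r=.05):
    c=ctrl.camera(name);w=cloud(c)
    with np.errstate(invalid='ignore'):
        m=(w[...,2]>zlo)&(w[...,2]<zhi)&(np.hypot(w[...,0]-near[0],w[...,1]-near[1])<r)
    q=w[m];s=ctrl.sense();print(name,len(q),"tcp",s["ee_pos"].round(4),s["ee_rot"].round(2),"t",s["clock"])
    if len(q)>10:
        (x,y),rad=cv2.minEnclosingCircle(q[:,:2].astype(np.float32));print(" circ",round(x,4),round(y,4),round(rad,4),"z",q[:,2].max().round(4))
    if save_as: save(c,save_as)
    return c
E
python3 - <<'E'
from h import *
look("wrist",.030,.045,(.461,-.129),"w1",.03)
E
```

```text
wrist 907 tcp [ 0.4602 -0.1296  0.15  ] [-1.8e+02  3.0e-02  1.7e-01] t 1.35
 circ 0.4614 -0.1275 0.0152 z 0.0405
```

View pics/w1.png

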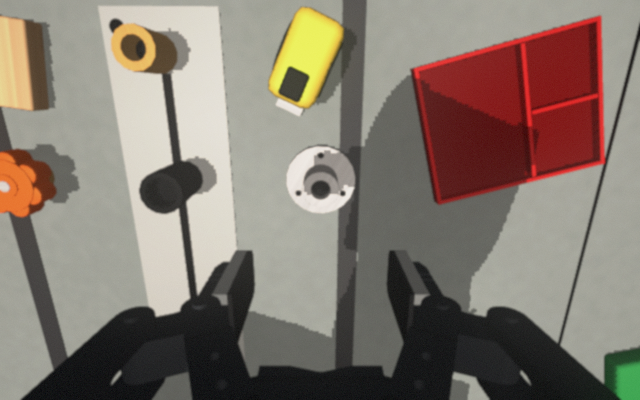

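The wrist view shows the flange hub at (320,182), between open fingers at (240,270) and (400,270), with nothing in the way. I'll descend and grip.

jog_arm(
  motion=[
    {"linear": [0.001,0.0015,-0.05],"spin": 0},
    {"linear": [0.001,0.0015,-0.09],"spin": 0},
    {"linear": [0.001,0.0015,-0.115],"spin": 0},
    {"linear": [0.001,0.0015,-0.124],"spin": 0},
    {"linear": [0.001,0.0015,-0.124],"spin": 0},
  ],
)

```text
clock: 1.85
ee_pos: [0.4609, -0.1285, 0.0257]
ee_rot: [-180.0, 0.1, 0.1]
ft_force: [0.6, 0.1, 0.3]
width: 0.7
grip_force: 0.0
```

jog_arm(
  motion=[
    {"linear": [0,0,0]},
    {"linear": [0,0,0]},
    {"linear": [0,0,0]},
    {"linear": [0,0,0]},
    {"linear": [0,0,0]},
    {"linear": [0,0,0]},
  ],
  jaw=0.0,
  force=50,
)

```text
validation failed for argument at $.mo...
```

jog_arm(
  motion=[
    {"linear": [0,0,0.02]},
    {"linear": [0,0,0.05]},
    {"linear": [0,0,0.09]},
    {"linear": [0,0,0.124]},
    {"linear": [0,0,0.124]},
  ],
)

```text
validation failed for argument at $.mo...
```

```bash
python3 - <<'E'
from h import *
c=ctrl.camera("wrist");np.savez("w2.npz",**c);save(c,"w2");w=cloud(c)
print(ctrl.sense()["ee_pos"])
for nm,p,lo,hi in(("socket",(.461,-.005),.04,.06),("sleeve",(.566,.005),.03,.05)):
    m=(w[...,2]>lo)&(w[...,2]<hi)&(np.hypot(w[...,0]-p[0],w[...,1]-p[1])<.03);q=w[m]
    print(nm,len(q),cv2.minEnclosingCircle(q[:,:2].astype(np.float32)),q[:,2].max())
r,g,b=[c["color"][...,i].astype(int) for i in range(3)]
m=(r>g+40)&(r>b+40)&(w[...,2]>.0085)&(w[...,2]<.016)&(w[...,1]<-.18);q=w[m][:,:2].astype(np.float32)
print(cv2.minAreaRect(q*1000))
E
```

```text
[ 0.46165215 -0.12854374  0.02671594]
socket 4790 ((0.46159347891807556, -0.004263979382812977), 0.018168622627854347) 0.05246166534705171
sleeve 1148 ((0.5611865520477295, -0.003546220250427723), 0.011967586353421211) 0.041219464402302675
((506.7662048339844, -250.20065307617188), (121.02751159667969, 70.98688507080078), 16.233112335205078)
```

View pics/w2.png

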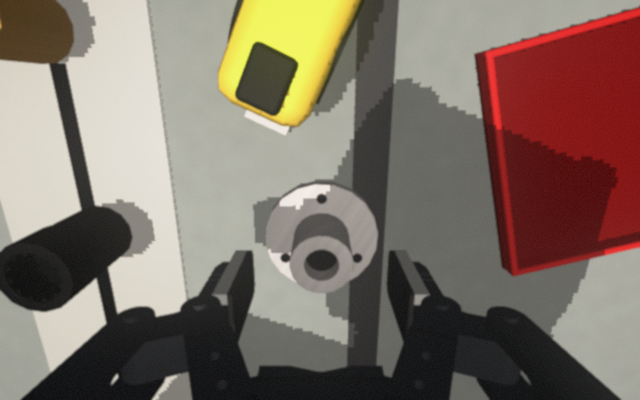

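The hub at (321,263) sits between the pads. The grip call was refused because every row needs a spin value, so I'll repeat it with one.

jog_arm(
  motion=[
    {"linear": [0,0,0],"spin": 0},
    {"linear": [0,0,0],"spin": 0},
    {"linear": [0,0,0],"spin": 0},
    {"linear": [0,0,0],"spin": 0},
    {"linear": [0,0,0],"spin": 0},
    {"linear": [0,0,0],"spin": 0},
  ],
  jaw=0.0,
  force=50,
)

```text
clock: 2.5
ee_pos: [0.4621, -0.128, 0.0269]
ee_rot: [180.0, -0.1, 0.2]
ft_force: [-0.8, 0.8, 8.1]
width: -0.001
grip_force: 4.0
```

```bash
python3 - <<'E'
from h import *
a=ctrl.camera("wrist")["color"];b=ctrl.camera("side")["color"][130:230,290:450]
b=cv2.resize(b,(640,400));cv2.imwrite("pics/w3.png",cv2.resize(np.vstack([a,b])[...,::-1],(480,600)))
print(ctrl.sense()["width"],ctrl.sense()["ft_force"])
E
```

```text
0.0033974334971253106 [-0.97575413  0.21712315  8.03150567]
```

View pics/w3.png

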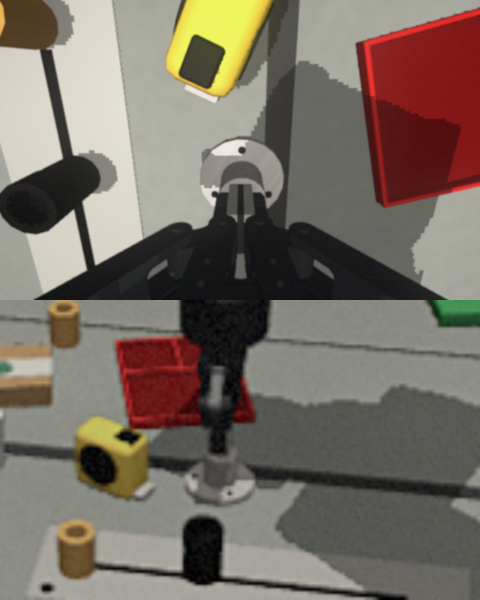

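The top half shows the shut fingertips at (241,185), overlapping the near edge of the hub. They missed it, so I'll measure the tips against the hub.

```bash
python3 - <<'E'
from h import *
for n in ("side","scene","wrist"):
    c=ctrl.camera(n);w=cloud(c)
    m=(np.hypot(w[...,0]-.461,w[...,1]+.129)<.05)
    q=w[m]
    for lo,hi in((.003,.012),(.012,.022),(.022,.032),(.032,.042),(.042,.052),(.052,.062),(.062,.08)):
        t=q[(q[:,2]>lo)&(q[:,2]<hi)]
        if len(t)>3: print(n,lo,len(t),t.min(0).round(4),t.max(0).round(4))
E
```

```text
side 0.003 207 [ 0.4157 -0.1752  0.0031] [ 0.5097 -0.0895  0.0119]
side 0.012 31 [ 0.4453 -0.1249  0.0123] [ 0.4736 -0.1116  0.0217]
side 0.022 39 [ 0.445  -0.1305  0.0225] [ 0.4742 -0.1101  0.0318]
side 0.032 47 [ 0.445  -0.1352  0.0329] [ 0.4744 -0.1126  0.042 ]
side 0.042 20 [ 0.4505 -0.1278  0.0431] [ 0.4717 -0.1084  0.0516]
side 0.052 26 [ 0.4506 -0.1245  0.0521] [ 0.4715 -0.1113  0.0617]
side 0.062 28 [ 0.4498 -0.1321  0.0627] [ 0.4717 -0.1108  0.079 ]
scene 0.003 173 [ 0.4301 -0.16    0.003 ] [ 0.4905 -0.0993  0.0119]
scene 0.012 35 [ 0.4593 -0.1397  0.0123] [ 0.4769 -0.1139  0.0218]
scene 0.022 30 [ 0.45   -0.1386  0.0221] [ 0.4784 -0.1154  0.032 ]
scene 0.032 44 [ 0.449  -0.1421  0.0321] [ 0.4775 -0.1143  0.0411]
scene 0.042 30 [ 0.4593 -0.1423  0.0426] [ 0.4759 -0.1153  0.0519]
scene 0.052 37 [ 0.4568 -0.1424  0.0521] [ 0.4752 -0.1149  0.0615]
scene 0.062 58 [ 0.4572 -0.1412  0.0622] [ 0.4752 -0.1129  0.0799]
wrist 0.003 5356 [ 0.4235 -0.1582  0.003 ] [ 0.4971 -0.097   0.0119]
wrist 0.012 359 [ 0.4645 -0.1419  0.012 ] [ 0.4765 -0.1128  0.022 ]
wrist 0.022 415 [ 0.4643 -0.1419  0.022 ] [ 0.4767 -0.1129  0.032 ]
wrist 0.032 823 [ 0.462  -0.1422  0.032 ] [ 0.4769 -0.1129  0.042 ]
wrist 0.042 497 [ 0.4693 -0.1399  0.042 ] [ 0.4749 -0.1131  0.052 ]
wrist 0.052 782 [ 0.4691 -0.1402  0.052 ] [ 0.4749 -0.1128  0.062 ]
wrist 0.062 1833 [ 0.4518 -0.1435  0.062 ] [ 0.4759 -0.109   0.08  ]
```

jog_arm(
  motion=[
    {"linear": [0,0,0.01],"spin": 0},
    {"linear": [0,0,0.05],"spin": 0},
    {"linear": [0,0,0.1],"spin": 0},
    {"linear": [0,0,0.1],"spin": 0},
    {"linear": [0,0,0.1],"spin": 0},
  ],
)

```text
clock: 3.25
ee_pos: [0.4619, -0.1279, 0.1274]
ee_rot: [179.9, -0.1, 0.2]
ft_force: [-0.3, 0.4, -0.4]
width: -0.002
grip_force: 0.0
```

```bash
cat > tip.py <<'E'
from h import *
for n in ("side","scene","wrist"):
    c=ctrl.camera(n);w=cloud(c);s=ctrl.sense();p=s["ee_pos"]
    m=(np.hypot(w[...,0]-p[0],w[...,1]-p[1])<.07)&(w[...,2]>.045)
    q=w[m];lo=np.percentile(q[:,2],.5);t=q[q[:,2]<lo+.012];print(n,p.round(4),s["width"].round(3),"tipz",lo.round(4),t.min(0).round(4),t.max(0).round(4))
    h=w[(np.hypot(w[...,0]-.461,w[...,1]+.129)<.06)&(w[...,2]>.03)&(w[...,2]<.042)]
    if len(h)>9: print("  hub",cv2.minEnclosingCircle(h[:,:2].astype(np.float32)),h[:,2].max())
E
python3 tip.py
```

```text
Traceback (most recent call last):
  File "tip.py", line 5, in <module>
    q=w[m];lo=np.percentile(q[:,2],.5);t=q[q[:,2]<lo+.012];print(n,p.round(4),s["width"].round(3),"tipz",lo.round(4),t.min(0).round(4),t.max(0).round(4))
                                                                              ^^^^^^^^^^^^^^^^
AttributeError: 'float' object has no attribute 'round'
```

```bash
sed -i 's/s\["width"\].round(3)/round(s["width"],3)/' tip.py; python3 tip.py
```

```text
side [ 0.4609 -0.1276  0.1255] 0.001 tipz 0.1375 [ 0.4498 -0.1306  0.0451] [ 0.5298 -0.1067  0.1493]
  hub ((0.45860761404037476, -0.13093513250350952), 0.019440650939941406) 0.040290688619856296
scene [ 0.4608 -0.1275  0.1252] 0.004 tipz 0.1459 [ 0.4588 -0.1423  0.0557] [ 0.5285 -0.1141  0.1579]
  hub ((0.4621160924434662, -0.1294720619916916), 0.01540946401655674) 0.04007590412871409
wrist [ 0.4609 -0.1275  0.1251] 0.0 tipz 0.1435 [ 0.468  -0.1397  0.0502] [ 0.5305 -0.1088  0.1555]
  hub ((0.46143999695777893, -0.12751109898090363), 0.015222383663058281) 0.04037039362678435
```

The shut fingertips stand about 11.5 mm **above** the reported TCP. Contact with the hub top (z 0.038) at TCP z 0.027 agrees with the camera clouds, so tip_reach doesn't match what I measure. From here on I'll take the tips as TCP + 11.5 mm, and I'm regripping with that.

jog_arm(
  motion=[
    {"linear": [0,0,0],"spin": 0},
    {"linear": [0,0,0],"spin": 0},
    {"linear": [0,0,0],"spin": 0},
    {"linear": [0,0,0],"spin": 0},
    {"linear": [0,0,-0.04],"spin": 0},
    {"linear": [0,0,-0.08],"spin": 0},
    {"linear": [0,0,-0.105],"spin": 0},
    {"linear": [0,0,-0.118],"spin": 0},
    {"linear": [0,0,-0.124],"spin": 0},
    {"linear": [0,0,-0.124],"spin": 0},
  ],
  jaw=0.06,
)

```text
clock: 4.45
ee_pos: [0.4618, -0.1279, 0.0022]
ee_rot: [180.0, -0.0, 0.2]
ft_force: [0.2, 0.2, 0.3]
width: 0.702
grip_force: 0.0
```

jog_arm(
  motion=[
    {"linear": [0,0,0],"spin": 0},
    {"linear": [0,0,0],"spin": 0},
    {"linear": [0,0,0],"spin": 0},
    {"linear": [0,0,0],"spin": 0},
    {"linear": [0,0,0],"spin": 0},
    {"linear": [0,0,0],"spin": 0},
  ],
  jaw=0.0,
)

```text
clock: 5.05
ee_pos: [0.4622, -0.128, 0.0033]
ee_rot: [180.0, -0.1, 0.2]
ft_force: [-2.7, -0.3, 8.7]
width: 0.333
grip_force: 48.7
```

jog_arm(
  motion=[
    {"linear": [0,0,0.01],"spin": 0},
    {"linear": [0,0,0.04],"spin": 0},
    {"linear": [0,0,0.08],"spin": 0},
    {"linear": [0.006,0.04,0.11],"spin": 0},
    {"linear": [0.012,0.08,0.11],"spin": 0},
    {"linear": [0.018,0.12,0.11],"spin": 0},
    {"linear": [0.024,0.16,0.11],"spin": 0},
    {"linear": [0.03,0.2,0.11],"spin": 0},
    {"linear": [0.036,0.24,0.11],"spin": 0},
    {"linear": [0.042,0.28,0.11],"spin": 0},
    {"linear": [0.048,0.31,0.11],"spin": 0},
    {"linear": [0.048,0.31,0.11],"spin": 0},
  ],
)

```text
clock: 6.25
ee_pos: [0.5098, 0.1853, 0.113]
ee_rot: [-180.0, -0.1, 0.3]
ft_force: [-1.0, -0.9, -1.2]
width: 0.332
grip_force: 50.1
```

```bash
python3 - <<'E'
from h import *
s=ctrl.sense();print(s["ee_pos"],s["width"],s["ft_force"])
for n in("wrist","scene","side"):
    c=ctrl.camera(n);w=cloud(c);r,g,b=[c["color"][...,i].astype(int) for i in range(3)]
    m=(b>r+20)&(b>g+10)&(w[...,2]>.0085)&(w[...,2]<.016)&(w[...,1]>.15)&(w[...,1]<.45)&(w[...,0]<.65);q=w[m][:,:2].astype(np.float32)
    print(n,len(q),cv2.minAreaRect(q*1000))
    if n=="wrist": save(c,"w4")
E
```

```text
[0.50984816 0.18531523 0.11299621] 0.33205387102781314 [-1.03294172 -0.87485261 -1.18557395]
wrist 5491 ((520.1407470703125, 302.45623779296875), (146.4804229736328, 120.55579376220703), 63.10151672363281)
scene 525 ((520.5318603515625, 299.53692626953125), (146.2770538330078, 122.49723815917969), 62.8713264465332)
side 618 ((518.6774291992188, 302.2852478027344), (147.90452575683594, 121.76892852783203), 63.24003219604492)
```

View pics/w4.png

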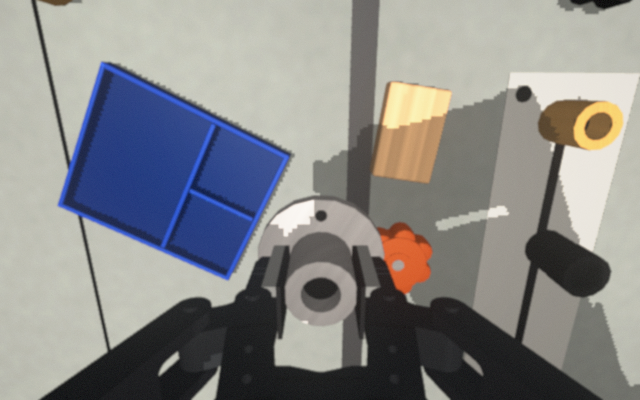

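The wrist view shows the flange held level at (320,270), and the blue tray from (60,62) to (292,280) with its wide bay on the left. I'll move over the wide bay and go down.

jog_arm(
  motion=[
    {"linear": [0.006,0.035,0],"spin": 0},
    {"linear": [0.012,0.075,0],"spin": 0},
    {"linear": [0.019,0.115,0],"spin": 0},
    {"linear": [0.025,0.1485,0],"spin": 0},
    {"linear": [0.025,0.1485,-0.02],"spin": 0},
    {"linear": [0.025,0.1485,-0.05],"spin": 0},
    {"linear": [0.025,0.1485,-0.08],"spin": 0},
    {"linear": [0.025,0.1485,-0.095],"spin": 0},
    {"linear": [0.025,0.1485,-0.102],"spin": 0},
    {"linear": [0.025,0.1485,-0.102],"spin": 0},
    {"linear": [0.025,0.1485,-0.102],"spin": 0},
  ],
)

```text
clock: 7.5
ee_pos: [0.5353, 0.3308, 0.0114]
ee_rot: [-180.0, -0.1, 0.1]
ft_force: [0.1, -0.5, -2.2]
width: 0.334
grip_force: 50.4
```

jog_arm(
  motion=[
    {"linear": [0,0,-0.0015],"spin": 0},
    {"linear": [0,0,-0.003],"spin": 0},
    {"linear": [0,0,-0.003],"spin": 0},
  ],
)

```text
clock: 7.8
ee_pos: [0.5346, 0.3308, 0.0074]
ee_rot: [-180.0, -0.0, 0.2]
ft_force: [0.1, -0.1, -1.3]
width: 0.333
grip_force: 50.4
```

jog_arm(
  motion=[
    {"linear": [0,0,-0.001],"spin": 0},
    {"linear": [0,0,-0.0015],"spin": 0},
    {"linear": [0,0,-0.0015],"spin": 0},
  ],
)

```text
clock: 8.1
ee_pos: [0.5347, 0.3308, 0.0064]
ee_rot: [-180.0, -0.0, 0.2]
ft_force: [-3.6, -0.9, 5.4]
width: 0.334
grip_force: 51.3
```

jog_arm(
  motion=[
    {"linear": [0,0,0],"spin": 0},
    {"linear": [0,0,0],"spin": 0},
    {"linear": [0,0,0],"spin": 0},
    {"linear": [0,0,0],"spin": 0},
    {"linear": [0,0,0.015],"spin": 0},
    {"linear": [0,0,0.05],"spin": 0},
    {"linear": [0,0,0.09],"spin": 0},
    {"linear": [0,0,0.12],"spin": 0},
    {"linear": [-0.01,-0.045,0.12],"spin": 0},
    {"linear": [-0.02,-0.09,0.12],"spin": 0},
    {"linear": [-0.03,-0.135,0.12],"spin": 0},
    {"linear": [-0.04,-0.18,0.12],"spin": 0},
  ],
  jaw=0.06,
)

```text
clock: 9.3
ee_pos: [0.4941, 0.1493, 0.1268]
ee_rot: [-180.0, -0.1, 0.2]
ft_force: [1.5, -0.8, 0.1]
width: 0.699
grip_force: 0.0
```

jog_arm(
  motion=[
    {"linear": [-0.01,-0.045,0],"spin": 0},
    {"linear": [-0.02,-0.09,0],"spin": 0},
    {"linear": [-0.03,-0.13,0],"spin": 0},
    {"linear": [-0.034,-0.156,0],"spin": 0},
    {"linear": [-0.034,-0.156,0],"spin": 0},
  ],
)

```text
clock: 9.8
ee_pos: [0.4603, -0.0077, 0.1267]
ee_rot: [180.0, -0.1, -0.0]
ft_force: [0.7, 0.0, 0.5]
width: 0.702
grip_force: 0.0
```

```bash
python3 - <<'E'
from h import *
look("wrist",.044,.056,(.461,-.005),None,.03)
look("wrist",.034,.046,(.566,.004),None,.03)
c=look("scene",.032,.045,(.535,.331),None,.03)
save(c,"s5",(370,170,570,320),3)
E
```

```text
wrist 1119 tcp [ 0.4607 -0.0063  0.1266] [ 1.7999e+02 -8.0000e-02  1.0000e-02] t 9.85
 circ 0.4615 -0.0039 0.0173 z 0.0523
wrist 1464 tcp [ 0.4608 -0.0055  0.1264] [-1.8e+02 -7.0e-02  8.0e-02] t 9.9
 circ 0.5664 0.0059 0.0161 z 0.043
scene 147 tcp [ 0.4609 -0.0049  0.1262] [-1.8e+02 -5.0e-02  1.5e-01] t 9.95
 circ 0.5347 0.33 0.0159 z 0.0423
```

View pics/s5.png

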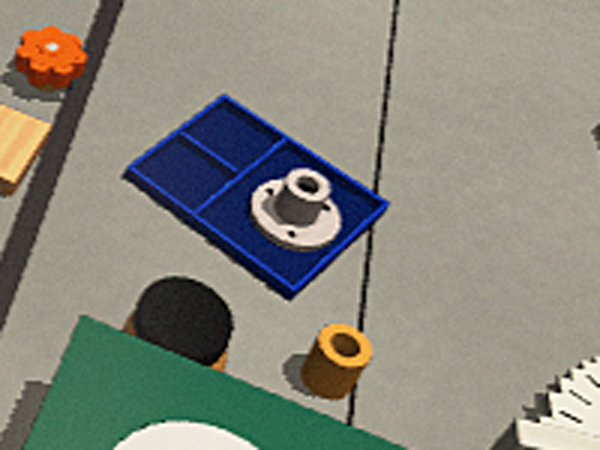

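The flange at (298,208) lies flat in the blue wide bay, and both small bays are free. Next is the socket.

jog_arm(
  motion=[
    {"linear": [0,0.001,-0.04],"spin": 0},
    {"linear": [0,0.001,-0.08],"spin": 0},
    {"linear": [0,0.001,-0.108],"spin": 0},
    {"linear": [0,0.001,-0.1195],"spin": 0},
    {"linear": [0,0.001,-0.1195],"spin": 0},
  ],
)

```text
clock: 10.45
ee_pos: [0.4601, -0.0035, 0.0054]
ee_rot: [-180.0, 0.1, 0.2]
ft_force: [0.6, -0.5, 0.5]
width: 0.702
grip_force: 0.0
```

jog_arm(
  motion=[
    {"linear": [0,0,0],"spin": 0},
    {"linear": [0,0,0],"spin": 0},
    {"linear": [0,0,0],"spin": 0},
    {"linear": [0,0,0],"spin": 0},
    {"linear": [0,0,0],"spin": 0},
  ],
  jaw=0.0,
)

```text
clock: 10.95
ee_pos: [0.4616, -0.0042, 0.0076]
ee_rot: [180.0, -0.2, 0.2]
ft_force: [-1.0, 2.3, 5.8]
width: 0.381
grip_force: 49.2
```

jog_arm(
  motion=[
    {"linear": [0,0,0.01],"spin": 0},
    {"linear": [0,0,0.045],"spin": 0},
    {"linear": [0,0,0.085],"spin": 0},
    {"linear": [0.002,0.04,0.1],"spin": -6},
    {"linear": [0.004,0.085,0.1],"spin": -12},
    {"linear": [0.006,0.13,0.1],"spin": -18},
    {"linear": [0.008,0.175,0.1],"spin": -24},
    {"linear": [0.011,0.22,0.1],"spin": -27},
    {"linear": [0.013,0.26,0.1],"spin": -27},
    {"linear": [0.0135,0.2815,0.09],"spin": -27},
    {"linear": [0.0135,0.2815,0.05],"spin": -27},
    {"linear": [0.0135,0.2815,0.02],"spin": -27},
  ],
)

```text
clock: 12.15
ee_pos: [0.4739, 0.278, 0.0261]
ee_rot: [-179.9, -0.0, -26.8]
ft_force: [-0.8, -0.8, -1.8]
width: 0.381
grip_force: 50.3
```

jog_arm(
  motion=[
    {"linear": [0,0,-0.008],"spin": 0},
    {"linear": [0,0,-0.011],"spin": 0},
    {"linear": [0,0,-0.013],"spin": 0},
    {"linear": [0,0,-0.0145],"spin": 0},
    {"linear": [0,0,-0.0145],"spin": 0},
    {"linear": [0,0,-0.0145],"spin": 0},
  ],
)

```text
clock: 12.75
ee_pos: [0.4744, 0.2773, 0.0123]
ee_rot: [-180.0, -0.0, -26.9]
ft_force: [0.9, 0.2, -2.2]
width: 0.384
grip_force: 50.2
```

jog_arm(
  motion=[
    {"linear": [0,0,-0.001],"spin": 0},
    {"linear": [0,0,-0.002],"spin": 0},
    {"linear": [0,0,-0.0025],"spin": 0},
    {"linear": [0,0,-0.0025],"spin": 0},
  ],
)

```text
clock: 13.15
ee_pos: [0.4743, 0.2774, 0.0106]
ee_rot: [-180.0, -0.0, -26.8]
ft_force: [-5.8, -3.3, 19.6]
width: 0.376
grip_force: 52.5
```

jog_arm(
  motion=[
    {"linear": [0,0,0],"spin": 0},
    {"linear": [0,0,0],"spin": 0},
    {"linear": [0,0,0],"spin": 0},
    {"linear": [0,0,0],"spin": 0},
    {"linear": [0,0,0.02],"spin": 0},
    {"linear": [0,0,0.06],"spin": 0},
    {"linear": [0,0,0.1],"spin": 0},
    {"linear": [0.015,-0.04,0.115],"spin": 0},
    {"linear": [0.03,-0.085,0.115],"spin": 0},
    {"linear": [0.045,-0.13,0.115],"spin": 0},
    {"linear": [0.06,-0.175,0.115],"spin": 0},
    {"linear": [0.075,-0.22,0.115],"spin": 0},
  ],
  jaw=0.06,
)

```text
clock: 14.35
ee_pos: [0.5494, 0.0553, 0.1241]
ee_rot: [-180.0, -0.0, -26.8]
ft_force: [0.9, 1.0, 0.2]
width: 0.704
grip_force: 0.0
```

jog_arm(
  motion=[
    {"linear": [0.013,-0.04,0],"spin": 0},
    {"linear": [0.0165,-0.0525,0],"spin": 0},
    {"linear": [0.0165,-0.0525,0],"spin": 0},
  ],
)

```text
clock: 14.65
ee_pos: [0.5657, 0.0034, 0.1239]
ee_rot: [180.0, 0.0, -27.0]
ft_force: [-0.1, 0.9, 0.0]
width: 0.701
grip_force: 0.0
```

```bash
python3 - <<'E'
from h import *
look("wrist",.034,.046,(.566,.004),None,.03)
look("scene",.042,.06,(.4745,.2775),None,.03)
look("side",.042,.06,(.4745,.2775),None,.03)
E
```

```text
wrist 1104 tcp [0.5653 0.0047 0.1239] [ 1.800e+02  4.000e-02 -2.691e+01] t 14.7
 circ 0.5664 0.0058 0.0161 z 0.0425
scene 148 tcp [0.5651 0.0055 0.1238] [ 1.800e+02  5.000e-02 -2.684e+01] t 14.75
 circ 0.4748 0.2769 0.0176 z 0.054
side 191 tcp [0.5651 0.006  0.124 ] [ 1.800e+02  3.000e-02 -2.679e+01] t 14.8
 circ 0.4738 0.2785 0.0191 z 0.0566
```

jog_arm(
  motion=[
    {"linear": [0,0,-0.04],"spin": 0},
    {"linear": [0,0,-0.08],"spin": 0},
    {"linear": [0,0,-0.108],"spin": 0},
    {"linear": [0,0,-0.12],"spin": 0},
    {"linear": [0,0,-0.12],"spin": 0},
  ],
)

```text
clock: 15.3
ee_pos: [0.5647, 0.0058, 0.0031]
ee_rot: [180.0, 0.1, -26.8]
ft_force: [-0.5, -0.7, 1.4]
width: 0.703
grip_force: 0.0
```

jog_arm(
  motion=[
    {"linear": [0,0,0],"spin": 0},
    {"linear": [0,0,0],"spin": 0},
    {"linear": [0,0,0],"spin": 0},
    {"linear": [0,0,0],"spin": 0},
    {"linear": [0,0,0],"spin": 0},
  ],
  jaw=0.0,
)

```text
clock: 15.8
ee_pos: [0.5666, 0.0049, 0.0059]
ee_rot: [-179.9, -0.1, -26.8]
ft_force: [-1.1, 2.0, 5.2]
width: 0.358
grip_force: 49.1
```

jog_arm(
  motion=[
    {"linear": [0,0,0.01],"spin": 0},
    {"linear": [0,0,0.045],"spin": 0},
    {"linear": [0,0,0.085],"spin": 0},
    {"linear": [-0.006,0.04,0.1],"spin": 0},
    {"linear": [-0.013,0.085,0.1],"spin": 0},
    {"linear": [-0.02,0.13,0.1],"spin": 0},
    {"linear": [-0.028,0.175,0.1],"spin": 0},
    {"linear": [-0.035,0.22,0.1],"spin": 0},
    {"linear": [-0.04,0.2465,0.1],"spin": 0},
    {"linear": [-0.04,0.2465,0.09],"spin": 0},
    {"linear": [-0.04,0.2465,0.05],"spin": 0},
    {"linear": [-0.04,0.2465,0.02],"spin": 0},
  ],
)

```text
clock: 17.0
ee_pos: [0.5255, 0.2508, 0.0235]
ee_rot: [-180.0, -0.0, -26.8]
ft_force: [-0.4, -0.3, -3.0]
width: 0.357
grip_force: 50.2
```

jog_arm(
  motion=[
    {"linear": [0,0,-0.008],"spin": 0},
    {"linear": [0,0,-0.011],"spin": 0},
    {"linear": [0,0,-0.0135],"spin": 0},
    {"linear": [0,0,-0.015],"spin": 0},
    {"linear": [0,0,-0.015],"spin": 0},
    {"linear": [0,0,-0.015],"spin": 0},
  ],
)

```text
clock: 17.6
ee_pos: [0.5259, 0.2513, 0.0098]
ee_rot: [-180.0, -0.0, -26.8]
ft_force: [0.2, 0.5, -3.3]
width: 0.354
grip_force: 50.2
```

jog_arm(
  motion=[
    {"linear": [0,0,-0.001],"spin": 0},
    {"linear": [0,0,-0.0015],"spin": 0},
    {"linear": [0,0,-0.0015],"spin": 0},
  ],
)

```text
clock: 17.9
ee_pos: [0.5259, 0.2514, 0.0089]
ee_rot: [-180.0, -0.0, -26.8]
ft_force: [-3.9, -3.1, 11.7]
width: 0.357
grip_force: 51.7
```

jog_arm(
  motion=[
    {"linear": [0,0,0],"spin": 0},
    {"linear": [0,0,0],"spin": 0},
    {"linear": [0,0,0],"spin": 0},
    {"linear": [0,0,0],"spin": 0},
    {"linear": [0,0,0.02],"spin": 0},
    {"linear": [0,0,0.06],"spin": 0},
    {"linear": [0,0,0.1],"spin": 0},
    {"linear": [0,0,0.125],"spin": 0},
    {"linear": [0.02,-0.035,0.125],"spin": 0},
    {"linear": [0.04,-0.07,0.125],"spin": 0},
    {"linear": [0.06,-0.105,0.125],"spin": 0},
    {"linear": [0.08,-0.14,0.125],"spin": 0},
  ],
  jaw=0.06,
)

```text
clock: 19.1
ee_pos: [0.6061, 0.1098, 0.1326]
ee_rot: [-180.0, -0.0, -26.8]
ft_force: [0.8, 0.2, -0.0]
width: 0.703
grip_force: 0.0
```

```bash
python3 - <<'E'
from h import *
print(ctrl.sense()["joint_positions"].round(1))
look("scene",.032,.046,(.526,.2515),None,.03)
look("side",.032,.046,(.526,.2515),None,.03)
E
```

```text
[  5.9  32.4  88.8   0.   58.8 122.8]
scene 159 tcp [0.6087 0.105  0.1327] [ 1.7998e+02 -1.2000e-01 -2.6990e+01] t 19.15
 circ 0.5269 0.2496 0.0175 z 0.0448
side 162 tcp [0.6074 0.1074 0.1325] [ 1.800e+02 -7.000e-02 -2.706e+01] t 19.2
 circ 0.526 0.2524 0.0184 z 0.0453
```

jog_arm(
  motion=[
    {"linear": [0.02,-0.035,0],"spin": 8},
    {"linear": [0.04,-0.07,0],"spin": 16},
    {"linear": [0.059,-0.1015,0],"spin": 24},
    {"linear": [0.059,-0.1015,0],"spin": 32},
    {"linear": [0.059,-0.1015,0],"spin": 40},
    {"linear": [0.059,-0.1015,0],"spin": 48},
    {"linear": [0.059,-0.1015,0],"spin": 56},
    {"linear": [0.059,-0.1015,0],"spin": 64},
    {"linear": [0.059,-0.1015,0],"spin": 72},
    {"linear": [0.059,-0.1015,0],"spin": 80},
    {"linear": [0.059,-0.1015,0],"spin": 88},
    {"linear": [0.059,-0.1015,0],"spin": 96},
  ],
  jaw=0.078,
)

```text
clock: 20.4
ee_pos: [0.6643, 0.0103, 0.1324]
ee_rot: [-180.0, 0.0, 69.5]
ft_force: [0.3, -0.2, 0.5]
width: 0.913
grip_force: 0.0
```

jog_arm(
  motion=[
    {"linear": [0,0,0],"spin": 8},
    {"linear": [0,0,0],"spin": 16},
    {"linear": [0,0,0],"spin": 24},
    {"linear": [0,0,0],"spin": 32},
    {"linear": [0,0,0],"spin": 36},
    {"linear": [0,0,0],"spin": 36},
  ],
)

```text
clock: 21.0
ee_pos: [0.6643, 0.0102, 0.1324]
ee_rot: [-180.0, -0.0, 105.2]
ft_force: [0.1, 0.7, 0.3]
width: 0.913
grip_force: 0.0
```

```bash
python3 - <<'E'
from h import *
look("wrist",.026,.045,(.665,.01),"w6",.04)
look("side",.026,.045,(.665,.01),None,.04)
E
```

```text
wrist 3509 tcp [0.6644 0.0101 0.1324] [-1.7998e+02 -1.0000e-02  1.0508e+02] t 21.05
 circ 0.6662 0.0104 0.0283 z 0.0389
side 260 tcp [0.6644 0.0101 0.1325] [-1.7999e+02 -1.0000e-02  1.0504e+02] t 21.1
 circ 0.6618 0.0107 0.0304 z 0.0394
```

View pics/w6.png

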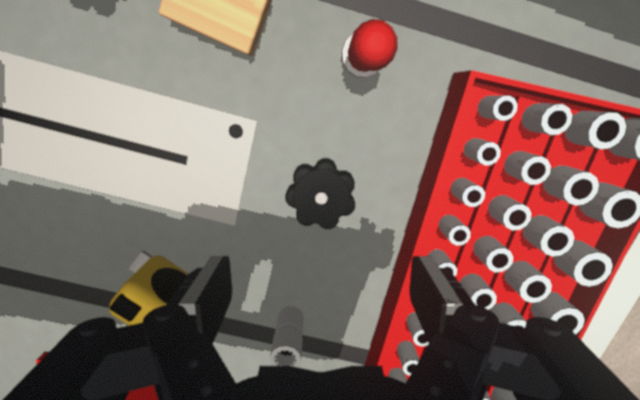

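The black knob is at (321,195) in the wrist view, centred between the fingers. The socket box stays clear at the right, and the red handle is at (372,45). I'll descend, gripping the knob at 40 N.

jog_arm(
  motion=[
    {"linear": [0,0,-0.04],"spin": 0},
    {"linear": [0,0,-0.08],"spin": 0},
    {"linear": [0,0,-0.115],"spin": 0},
    {"linear": [0,0,-0.13],"spin": 0},
    {"linear": [0,0,-0.1345],"spin": 0},
    {"linear": [0,0,-0.1345],"spin": 0},
  ],
)

```text
clock: 21.7
ee_pos: [0.6651, 0.0097, -0.0012]
ee_rot: [180.0, 0.0, 105.1]
ft_force: [0.2, -0.6, 0.7]
width: 0.911
grip_force: 0.0
```

jog_arm(
  motion=[
    {"linear": [0,0,0],"spin": 0},
    {"linear": [0,0,0],"spin": 0},
    {"linear": [0,0,0],"spin": 0},
    {"linear": [0,0,0],"spin": 0},
  ],
  jaw=0.0,
  force=40,
)

```text
clock: 22.1
ee_pos: [0.6657, 0.0097, 0.0002]
ee_rot: [179.8, 0.1, 105.1]
ft_force: [-0.8, -0.1, 5.0]
width: 0.66
grip_force: 41.8
```

jog_arm(
  motion=[
    {"linear": [0,0,0.01],"spin": 0},
    {"linear": [0,0,0.045],"spin": 0},
    {"linear": [0,0,0.09],"spin": 0},
    {"linear": [-0.01,-0.017,0.11],"spin": 0},
    {"linear": [-0.03,-0.051,0.11],"spin": 0},
    {"linear": [-0.05,-0.085,0.11],"spin": 0},
    {"linear": [-0.07,-0.119,0.11],"spin": 0},
    {"linear": [-0.09,-0.153,0.11],"spin": 0},
    {"linear": [-0.11,-0.187,0.11],"spin": 0},
    {"linear": [-0.13,-0.221,0.11],"spin": 0},
    {"linear": [-0.15,-0.255,0.11],"spin": 0},
    {"linear": [-0.1565,-0.266,0.11],"spin": 0},
  ],
)

```text
clock: 23.3
ee_pos: [0.5067, -0.259, 0.1094]
ee_rot: [180.0, 0.1, 105.0]
ft_force: [0.0, 0.4, -0.1]
width: 0.651
grip_force: 42.9
```

```bash
python3 - <<'E'
from h import *
for n in("scene","side"):
    c=ctrl.camera(n);w=cloud(c);r,g,b=[c["color"][...,i].astype(int) for i in range(3)]
    m=(r>g+35)&(r>b+35)&(w[...,2]>.0085)&(w[...,2]<.016)&(w[...,1]>-.4)&(w[...,1]<-.18)&(w[...,0]<.62);q=w[m][:,:2].astype(np.float32)
    print(n,len(q),cv2.minAreaRect(q*1000))
    if n=="scene": save(c,"s7",(130,80,330,230),3)
E
```

```text
scene 367 ((517.6890258789062, -289.655517578125), (123.46295166015625, 147.11695861816406), 15.447715759277344)
side 258 ((514.9032592773438, -286.4769592285156), (119.79601287841797, 153.98851013183594), 15.234936714172363)
```

View pics/s7.png

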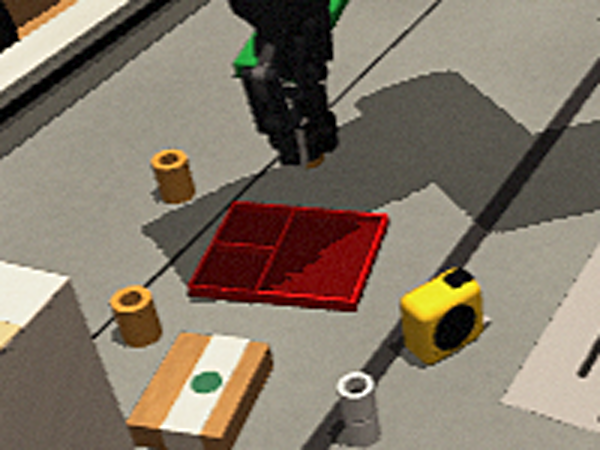

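The scene view shows the knob in the gripper at (310,155), above the red tray's wide bay. The tray spans (190,205) to (385,305), with its small bays at the left. I'll lower it.

jog_arm(
  motion=[
    {"linear": [0,-0.001,-0.03],"spin": 0},
    {"linear": [0,-0.001,-0.06],"spin": 0},
    {"linear": [0,-0.001,-0.085],"spin": 0},
    {"linear": [0,-0.001,-0.097],"spin": 0},
    {"linear": [0,-0.001,-0.101],"spin": 0},
    {"linear": [0,-0.001,-0.1035],"spin": 0},
    {"linear": [0,-0.001,-0.105],"spin": 0},
    {"linear": [0,-0.001,-0.105],"spin": 0},
    {"linear": [0,-0.001,-0.105],"spin": 0},
  ],
)

```text
clock: 24.3
ee_pos: [0.5084, -0.2575, 0.0038]
ee_rot: [180.0, 0.0, 105.2]
ft_force: [0.6, 0.8, -0.8]
width: 0.653
grip_force: 42.9
```

jog_arm(
  motion=[
    {"linear": [0,0,-0.001],"spin": 0},
    {"linear": [0,0,-0.002],"spin": 0},
    {"linear": [0,0,-0.002],"spin": 0},
  ],
)

```text
clock: 24.6
ee_pos: [0.5084, -0.2576, 0.0031]
ee_rot: [180.0, 0.0, 105.2]
ft_force: [-6.9, 3.2, 21.7]
width: 0.651
grip_force: 45.3
```

jog_arm(
  motion=[
    {"linear": [0,0,0],"spin": 0},
    {"linear": [0,0,0],"spin": 0},
    {"linear": [0,0,0],"spin": 0},
    {"linear": [0,0,0.015],"spin": 0},
    {"linear": [0,0,0.05],"spin": 0},
    {"linear": [0,0,0.09],"spin": 0},
    {"linear": [0,0,0.135],"spin": 0},
    {"linear": [0.017,0.04,0.15],"spin": 0},
    {"linear": [0.034,0.08,0.15],"spin": 0},
    {"linear": [0.051,0.12,0.15],"spin": 0},
    {"linear": [0.068,0.16,0.15],"spin": 0},
    {"linear": [0.085,0.2,0.15],"spin": 0},
  ],
  jaw=0.07,
)

```text
clock: 25.8
ee_pos: [0.5936, -0.0556, 0.1523]
ee_rot: [180.0, 0.0, 105.2]
ft_force: [0.4, 0.8, 0.9]
width: 0.824
grip_force: 0.0
```

jog_arm(
  motion=[
    {"linear": [0.017,0.04,0],"spin": 0},
    {"linear": [0.034,0.08,0],"spin": 0},
    {"linear": [0.051,0.12,0],"spin": 0},
    {"linear": [0.068,0.16,0],"spin": 0},
    {"linear": [0.0755,0.177,0],"spin": 0},
    {"linear": [0.0755,0.177,0],"spin": 0},
    {"linear": [0.0755,0.177,0],"spin": 0},
  ],
  jaw=0.058,
)

```text
clock: 26.5
ee_pos: [0.6683, 0.1195, 0.1516]
ee_rot: [-180.0, 0.0, 105.2]
ft_force: [-0.1, -0.2, 0.2]
width: 0.679
grip_force: 0.0
```

```bash
python3 - <<'E'
from h import *
look("wrist",.045,.075,(.669,.12),None,.03)
look("side",.045,.075,(.669,.12),None,.03)
c=look("scene",.026,.045,(.5085,-.257),None,.04)
look("side",.026,.045,(.5085,-.257),None,.04)
E
```

```text
wrist 1229 tcp [0.6682 0.1189 0.1516] [-1.7999e+02  1.0000e-02  1.0514e+02] t 26.55
 circ 0.6698 0.1204 0.0149 z 0.0723
side 143 tcp [0.6682 0.1186 0.1515] [-1.7999e+02  1.0000e-02  1.0510e+02] t 26.6
 circ 0.6681 0.1215 0.0153 z 0.0725
scene 270 tcp [0.6684 0.1185 0.1515] [1.8000e+02 1.0000e-02 1.0509e+02] t 26.65
 circ 0.5101 -0.2581 0.0291 z 0.0417
side 196 tcp [0.6684 0.1186 0.1515] [1.8000e+02 1.0000e-02 1.0509e+02] t 26.7
 circ 0.5111 -0.2555 0.0304 z 0.0435
```

jog_arm(
  motion=[
    {"linear": [0.001,0.0015,-0.04],"spin": 0},
    {"linear": [0.001,0.0015,-0.08],"spin": 0},
    {"linear": [0.001,0.0015,-0.12],"spin": 0},
    {"linear": [0.001,0.0015,-0.136],"spin": 0},
    {"linear": [0.001,0.0015,-0.136],"spin": 0},
  ],
)

```text
clock: 27.2
ee_pos: [0.6684, 0.1205, 0.0133]
ee_rot: [-179.8, -0.0, 105.1]
ft_force: [-0.0, 0.6, 0.6]
width: 0.679
grip_force: 0.0
```

jog_arm(
  motion=[
    {"linear": [0,0,0],"spin": 0},
    {"linear": [0,0,0],"spin": 0},
    {"linear": [0,0,0],"spin": 0},
    {"linear": [0,0,0],"spin": 0},
    {"linear": [0,0,0],"spin": 0},
  ],
  jaw=0.0,
  force=40,
)

```text
clock: 27.7
ee_pos: [0.6708, 0.1213, 0.0174]
ee_rot: [179.8, 0.0, 105.2]
ft_force: [-1.2, -0.9, 8.3]
width: 0.338
grip_force: 39.3
```

jog_arm(
  motion=[
    {"linear": [0,0,0.01],"spin": 0},
    {"linear": [0,0,0.045],"spin": 0},
    {"linear": [0,0,0.085],"spin": 0},
    {"linear": [-0.005,-0.02,0.11],"spin": 0},
    {"linear": [-0.015,-0.06,0.11],"spin": 0},
    {"linear": [-0.025,-0.1,0.11],"spin": 0},
    {"linear": [-0.035,-0.14,0.11],"spin": 0},
    {"linear": [-0.045,-0.18,0.11],"spin": 0},
    {"linear": [-0.055,-0.22,0.11],"spin": 0},
    {"linear": [-0.065,-0.26,0.11],"spin": 0},
    {"linear": [-0.075,-0.3,0.11],"spin": 0},
    {"linear": [-0.085,-0.34,0.11],"spin": 0},
  ],
)

```text
clock: 28.9
ee_pos: [0.5841, -0.2204, 0.1263]
ee_rot: [179.9, 0.0, 105.2]
ft_force: [1.4, -0.1, -1.7]
width: 0.336
grip_force: 39.8
```

jog_arm(
  motion=[
    {"linear": [-0.01,-0.04,0],"spin": 0},
    {"linear": [-0.02,-0.08,0],"spin": 0},
    {"linear": [-0.0293,-0.1023,0],"spin": 0},
    {"linear": [-0.0293,-0.1023,-0.02],"spin": 0},
    {"linear": [-0.0293,-0.1023,-0.05],"spin": 0},
    {"linear": [-0.0293,-0.1023,-0.08],"spin": 0},
    {"linear": [-0.0293,-0.1023,-0.095],"spin": 0},
    {"linear": [-0.0293,-0.1023,-0.101],"spin": 0},
    {"linear": [-0.0293,-0.1023,-0.104],"spin": 0},
    {"linear": [-0.0293,-0.1023,-0.105],"spin": 0},
    {"linear": [-0.0293,-0.1023,-0.105],"spin": 0},
  ],
)

```text
clock: 30.0
ee_pos: [0.5558, -0.3214, 0.0212]
ee_rot: [179.9, 0.1, 105.2]
ft_force: [-0.3, 0.3, -1.3]
width: 0.337
grip_force: 39.9
```

jog_arm(
  motion=[
    {"linear": [0,0,-0.001],"spin": 0},
    {"linear": [0,0,-0.001],"spin": 0},
  ],
)

```text
clock: 30.2
ee_pos: [0.5559, -0.3216, 0.0205]
ee_rot: [179.9, 0.1, 105.2]
ft_force: [-1.3, 1.0, 5.6]
width: 0.338
grip_force: 40.4
```

jog_arm(
  motion=[
    {"linear": [0,0,0],"spin": 0},
    {"linear": [0,0,0],"spin": 0},
    {"linear": [0,0,0],"spin": 0},
    {"linear": [0,0,0],"spin": 0},
    {"linear": [0,0,0.02],"spin": 0},
    {"linear": [0,0,0.06],"spin": 0},
    {"linear": [0,0,0.1],"spin": 0},
    {"linear": [0,0,0.15],"spin": 0},
    {"linear": [-0.03,-0.03,0.18],"spin": 0},
    {"linear": [-0.07,-0.05,0.2],"spin": 0},
    {"linear": [-0.11,-0.07,0.2],"spin": 0},
    {"linear": [-0.11,-0.07,0.2],"spin": 0},
  ],
  jaw=0.06,
)

```text
clock: 31.4
ee_pos: [0.4417, -0.3932, 0.22]
ee_rot: [-180.0, 0.1, 104.9]
ft_force: [-0.1, 0.1, 0.5]
width: 0.698
grip_force: 0.0
```

```bash
python3 - <<'E'
from h import *
c=look("scene",.045,.08,(.5557,-.3208),None,.03);save(c,"end",(140,90,520,290),2)
look("side",.045,.08,(.5557,-.3208),None,.03)
look("side",.026,.045,(.5085,-.257),None,.035)
E
```

```text
scene 143 tcp [ 0.4435 -0.3922  0.2196] [1.7999e+02 2.0000e-02 1.0498e+02] t 31.45
 circ 0.5561 -0.3235 0.0151 z 0.0745
side 94 tcp [ 0.4448 -0.3915  0.2193] [1.7998e+02 1.0000e-02 1.0506e+02] t 31.5
 circ 0.5543 -0.3182 0.0148 z 0.0759
side 196 tcp [ 0.4455 -0.391   0.219 ] [ 1.7999e+02 -1.0000e-02  1.0513e+02] t 31.55
 circ 0.5082 -0.2557 0.0285 z 0.0435
```

View pics/end.png

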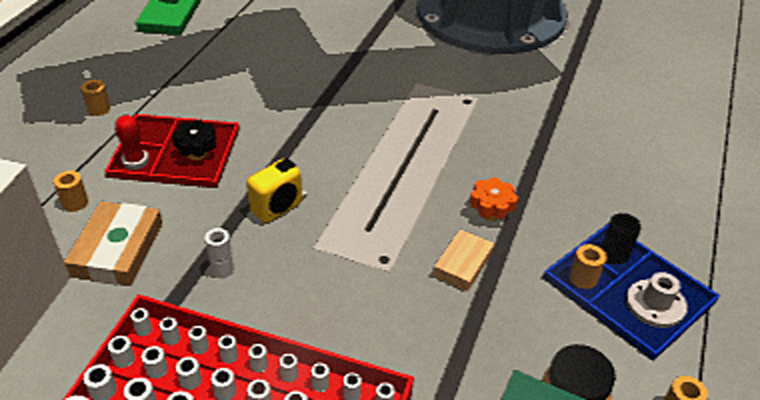

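All five parts stand upright in their bays: the handle at (128,140) and the knob at (194,138) in the red tray, the socket at (622,238), the sleeve at (588,265) and the flange at (660,293) in the blue tray. The chrome socket at (218,250) and the orange knob at (494,198) haven't moved.

```bash
python3 -c "
from workcell import ctrl
print(ctrl.close_job())"
```

```text
the job is handed in; nothing more can be done
None
```

The job is handed in at about 32 s: the flange, black socket and sleeve are in the blue tray, the black knob and red handle are in the red tray, and the chrome socket and orange knob were left where they stood.

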